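# Bring a lens up to the dial gauge with a lab jack

## Task

Put the black lens upright on the ring mark in the middle of the lab jack's platform, then swing the gauge arm by its red handle over the lens as far as its stop. Then turn the jack's black knob to raise the platform until the lens just touches the gauge's white foot and the dial's needle stands in the green sector, without ever driving the needle into the red. Leave the pot, the practice eye and the petri dish where they are.

Things in the scene. Friction and masses are not known exactly. Their poses are not given: they have to be found in the camera images.
- lens_center (a point): the lens to be gauged: a black round screw-in lens, 47 mm across and 18 mm high, 0.12 kg, standing on its flat face on the bench; this point is its centre, 9 mm above its underside; z up
- platform_top (a point): centre of the upper face of the jack's square platform (84 x 84 mm, aluminium), in the middle of a thin black ring mark 54 mm across; about 70 to 78 mm above the bench at the start. Its x axis points from the knob to the post, y to the left of that, z up. It rises and sinks with the platform. Seen along its x axis from the platform's centre, the knob's axis stands at -115 mm and the post of the gauge arm at +130 mm
- knob_grip (a point): the jack's knob: a black fluted round knob, 40 mm across and 27 mm high, axis vertical; this point lies on its axis, half-way up, 65 mm above the bench. It stands on an aluminium gear block 46 mm along x and 50 mm along y whose top is 46 mm above the bench. Its friction is about 0.07 N m, the platform stays where it is left
- knob (a joint): turn of the knob in rad, 0 to 6, growing when it is turned clockwise seen from above; each rad clockwise raises the platform by 5 mm
- handle (a point): the red upright peg on the gauge arm, 15 mm across, free over the 44 mm above the arm; this point is on its axis, 10 mm below its top, 188 mm above the bench. It stands 70 mm from the axis of the post; the arm's top face is 164 mm above the bench, the dial (42 mm across, tilted, its top 200 mm above the bench) is 60 mm farther out on the arm
- post_axis (a point): point on the vertical axis of the post about which the gauge arm swings, at the handle point's height
- gauge_arm (a joint): swing of the gauge arm in rad: 0 at its stop, where the gauge is over the middle of the platform; at the start it is swung out by 0.85 to 1.2 rad to the platform's +y side (positive is clockwise seen from above, so it is swung in anticlockwise). Light friction, it stays where it is left
- foot (a point): centre of the underside of the gauge's white flat round foot, 26 mm across, 130 mm from the post's axis, 108 mm above the bench when nothing touches it; the lens top meets this face
- plunger (a joint): how far the foot is pushed up, in m: 0 hanging free, 0.012 at most; a light spring (0.7 N at first touch, about 0.15 N per mm more). It turns the dial's needle 0.4 rad per mm; the green sector is 0.0004 to 0.004, the red begins at 0.006
- pot: bystander: clear specimen pot with a blue lid, 46 mm across, 56 mm high, origin under its centre
- eye: bystander: white practice eye on a clear disc, 47 mm across, 13 mm high, origin under its centre
- petri: bystander: petri dish, 59 mm across, 15 mm high, origin under its centre

How it is judged:
By the outcome, as a careful person would: the job done as asked, in the order asked, and still so for the second after the job is handed in, with the robot touching nothing.
It also fails if it takes over 69 s, if anything falls off the work surface, if the arm or the gripper's body presses on something with over 40 N, if the wrist force passes 120 N, or if a joint passes its speed limit or range.

## Robot

A 7-joint arm with a two-finger parallel gripper is mounted at the origin on a cart in front of the work surface, level with it; the furniture and walls round the work are solid. World frame = base frame: x ahead of the robot, y to its left, z up, the work surface at z = 0. Lengths are in mm, angles in degrees, forces in N, time in s.
With the tool pointing down it reaches from about 350 to 775 mm from the base axis. Payload 3.1 kg.
Tool frame: the origin (TCP) lies midway between the tips of the shut fingers; the grasp point (between the pads) lies 19 mm behind it; z points along the fingers, y is the line along which they close (so a half turn about z gives the same grasp; the last joint's range is limited). The gripper opens to 85 mm and grips with 20 to 120 N. Pads are 22 mm wide; open, the fingers measure 114 mm over their backs; the gripper's body (76 mm by 85 mm) begins 54 mm behind the grasp point. The pads swing forward as they close: fully open they stand 13 mm farther back than shut.
Start: joints at [-74.181, 17.813, 0.802, 86.603, -0.252, 75.585, -1.558], TCP at [171.836, 522.484, 231.304] pointing down, gripper open.
Joint ranges: [-154.91, 154.91], [-16.99, 109.72], [-72.82, 74.43], [7.12, 147.25], [-82.49, 262.49], [11.32, 116.49], [-174.64, 174.64]. Speed limits (degrees/s): [159.86, 159.86, 180, 180, 180, 180, 180].

## Interface

Orientations are given as a 3x3 rotation matrix whose columns are the frame's x, y, z axes.
In Python, from cell import manip gives the robot as it stands. The module is installed in compiled form; this text tells all that it offers.
- The arm moves only by the tool carry_out, never from a script. Its arguments are lists of equal length, an entry for each row: "slide": the shift along the tool's x, y, z in mm, a list of three; "rotation": the turn, a rotation vector about the tool's x, y, z in rad, a list of three; "gripper": the opening, from 0 (shut) to 1 (fully open). In form: {"slide": [[dx, dy, dz], ...], "rotation": [[ax, ay, az], ...], "gripper": [gripper, ...]}. A call has 1 to 8 rows; each row is the pose to reach, as a shift and turn from the pose commanded when the call began, along the tool's axes at that moment; what a row does not reach only later rows make up. A row lasts 1/12 s, in which the tool goes at most 41.7 mm and 7.16 degrees, less where a joint would pass 70% of its speed; a pose out of reach is approached as far as the arm can. A call with a gripper value outside its range is refused whole. The fingers move at their own pace and stop on an object; the grip force is fixed at half the most. Time passes only in rows, so rows that repeat a pose let the fingers close. It gives the time, the measured TCP pose, the force, the opening and the grip force at its end, in the units of the state.
- manip.read_state(): the state, without advancing time (a new reading comes with each control period).
- manip.capture(name): name is "scene" or "top" or "wrist"; returns the picture (480x640x3 uint8, red, green, blue); there is no depth.
- manip.camera_params(name): a dict with "fovy" (degrees; the focal length in pixels is half the picture's height over the tangent of half this angle, whatever the lens; pixels are square), "cx", "cy" (the principal point, pixels), "k1" (the pictures are not rectified: a ray, as slopes to the right and down, at radius r is drawn at 1 + k1 r^2 times it, then the intrinsics apply), "cam_to_world" (4x4, takes a point from camera to world coordinates); the wrist camera has in their place "mount" (4x4, takes a point from camera to tool coordinates, whose origin is the TCP and whose axes are the flange's). Camera axes: x right, y up, looking along -z (the intrinsics and any distortion apply to the point x, -y, -z); pixel columns grow to the right and rows downward; lengths in mm; the calibration is good to about 2 mm. A picture is of the moment at which its call begins: read the wrist's pose just before it. camera_params takes no time and is no camera call.
- manip.hand_in(): hands the job in; it is judged then, once.
Trained networks look in the newest picture that a camera, given by its name, has taken for a name from the list of things; names that differ only in an ending like _2 or _b are one class to them, and where a whole thing is asked for, a point or a joint stands for the part that bears it (a point fixed in the world has none). Each returns a list of dicts, best first, with "conf" (0 to 1); they miss things now and then, are a little off and sometimes report something else, mostly with a low value. They report only what shows in the picture. A call takes as long as a camera call.
- manip.boxes_of(label, camera): "point" ([x, y, z] in mm, in the coordinates of the camera as it stood for that picture, good to about 4 mm: the middle of the surface that is visible of it).
- manip.trace(label, camera): "region" (480x640 bool, what is visible of it).
The state is a dict: "time_s": time; "joint_pos": joint angles; "dq": joint speeds; "joint_torque": joint torques, N m; "tcp_pos": TCP position; "tool_rot": TCP orientation; "contact_force": force on the tool from outside, world axes, zero at the start; "moment": the same for the moment, N m; "finger_gap": finger opening in mm; "finger_force": force on a finger pad.
Only numpy, scipy, OpenCV 4.12 (cv2) and the standard library are available. Lean on these libraries where they do the work, as an engineer would, in place of code of your own. Each camera call takes 0.05 s, during which the arm holds its last target. There are 200 camera calls.

## Working session

There is one attempt and no reset: what is moved stays moved. The work goes in short steps, Python scripts to look and compute and a tool call to move; the robot and the scene stay as the last step left them, time stands still between calls to the robot, and variables do not carry over. Pictures are saved under pics/ and viewed, at most 10 in all, crops included, and the job is handed in when it is done.

Besides the shell and the picture viewer there is one more tool, called in YAML: its name, and indented under it one key for each argument. carry_out: Moves the arm, as the interface text tells. Its arguments: {"type":"object","properties":{"slide":{"type":"array","items":{"type":"array","items":{"type":"number"}}},"rotation":{"type":"array","items":{"type":"array","items":{"type":"number"}}},"gripper":{"type":"array","items":{"type":"number"}}},"required":["slide","rotation","gripper"]}

```bash
mkdir -p pics; cat > h.py <<'E'
import numpy as np, cv2
from cell import manip
def cam2w(name):
    p=manip.camera_params(name)
    if 'cam_to_world' in p: return np.array(p['cam_to_world'])
    s=manip.read_state(); T=np.eye(4); T[:3,:3]=s['tool_rot']; T[:3,3]=s['tcp_pos']
    return T@np.array(p['mount'])
def ray(name,u,v,T=None):
    p=manip.camera_params(name); T=cam2w(name) if T is None else T
    f=240/np.tan(np.radians(p['fovy']/2))
    xd=np.array([(u-p['cx'])/f,(v-p['cy'])/f]); x=xd.copy()
    for _ in range(20): x=xd/(1+p['k1']*(x@x))
    return T[:3,3], T[:3,:3]@np.array([x[0],-x[1],-1.])
def atz(name,u,v,z,T=None):
    o,d=ray(name,u,v,T); return o+d*(z-o[2])/d[2]
def snap(name,fn=None):
    T=cam2w(name); im=manip.capture(name)
    if fn: cv2.imwrite('pics/'+fn,im[:,:,::-1])
    return T,im
def find(label,name,T):
    r=manip.boxes_of(label,name)
    return [(np.round((T@np.append(b['point'],1))[:3],1).tolist(),round(b['conf'],2)) for b in r[:3]]
E
python3 - <<'E'
from h import *
np.set_printoptions(suppress=True,precision=4)
s=manip.read_state(); print(s['tcp_pos'],s['tool_rot'],s['finger_gap'],s['time_s'])
for c in ['top','scene']:
    T,im=snap(c,c+'0.png'); print(c,manip.camera_params(c))
    for l in ['lens_center','platform_top','knob_grip','handle','foot','pot','eye','petri']: print(l,find(l,c,T))
print(manip.camera_params('wrist'))
E
```

```text
[171.6263 521.7653 230.2132] [[-0.95    0.3124 -0.0007]
 [ 0.3124  0.95   -0.0023]
 [-0.0001 -0.0024 -1.    ]] 85.51806386952187 0.0
top {'fovy': 49.71253997068339, 'cx': 321.5624429832329, 'cy': 239.12104064514372, 'k1': -0.1429386748090634, 'cam_to_world': array([[   0.0221,    0.9898,   -0.141 ,  445.619 ],
       [  -0.9997,    0.0202,   -0.015 , -122.1174],
       [  -0.012 ,    0.1413,    0.9899, 1019.7612],
       [   0.    ,    0.    ,    0.    ,    1.    ]])}
lens_center [([648.9, -25.4, 165.3], 0.72), ([436.4, -337.2, 17.6], 0.62)]
platform_top []
knob_grip [([477.2, -110.8, 77.1], 0.56)]
handle [([653.4, -25.4, 163.9], 0.75), ([581.9, -97.5, 74.2], 0.3)]
foot []
pot [([590.9, -360.5, 55.4], 0.85)]
eye [([507.0, 104.1, 1.1], 0.76), ([649.4, -22.4, 164.8], 0.37)]
petri [([629.6, 102.3, 15.3], 0.94), ([433.5, -336.6, 19.7], 0.54)]
scene {'fovy': 45.82146776247047, 'cx': 323.45690700236196, 'cy': 230.96738466046835, 'k1': -0.18637051975074528, 'cam_to_world': array([[    0.9018,     0.2191,    -0.3724,   121.4853],
       [   -0.432 ,     0.4775,    -0.7651, -1056.1419],
       [    0.0102,     0.8509,     0.5252,   797.1416],
       [    0.    ,     0.    ,     0.    ,     1.    ]])}
lens_center [([430.4, -346.7, 15.5], 0.72)]
platform_top [([578.7, -105.7, 75.6], 0.69)]
knob_grip [([470.4, -118.9, 77.8], 0.91), ([578.8, -105.2, 75.0], 0.34)]
handle [([652.2, -27.5, 159.5], 0.78)]
foot []
pot [([585.2, -371.0, 40.7], 0.6), ([503.5, 102.4, -4.8], 0.36)]
eye [([619.1, 3.6, 113.1], 0.44)]
petri [([625.1, 89.9, 15.7], 0.83)]
{'fovy': 65.8260014265897, 'cx': 322.97960041380156, 'cy': 238.81064893276118, 'k1': -0.07216921235586937, 'mount': array([[   0.0003,    0.9603,    0.2789,   71.856 ],
       [   1.    ,   -0.0004,    0.0002,   -0.1937],
       [   0.0003,    0.2789,   -0.9603, -142.5558],
       [   0.    ,    0.    ,    0.    ,    1.    ]])}
```

View pics/top0.png

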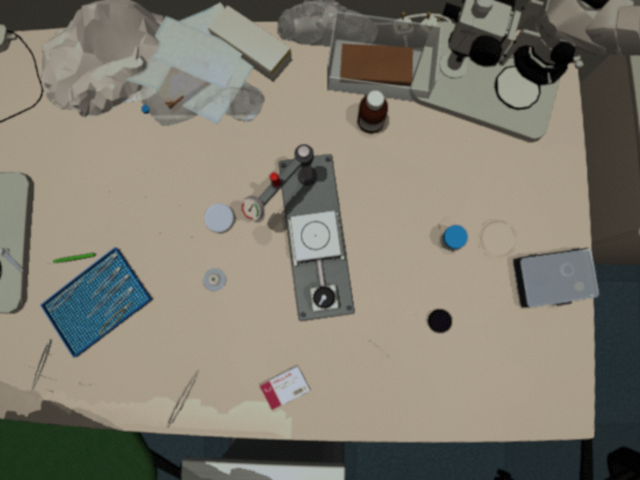

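View pics/scene0.png

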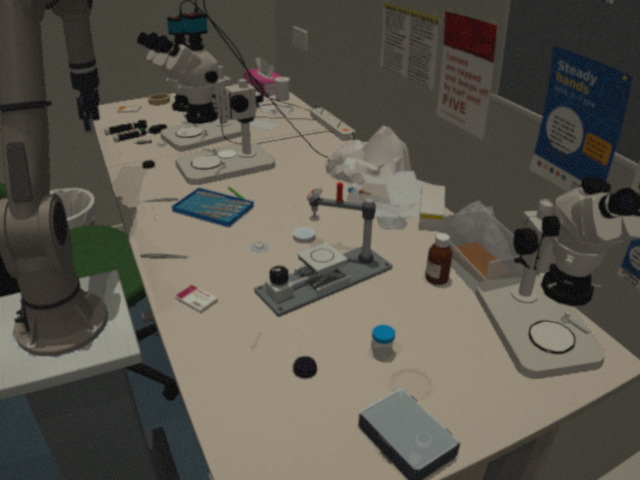

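Top view: lens (440,321), knob (324,297), platform ring (315,236), red handle (275,178), dial (253,209), post top (304,153); nothing stands between the lens and the jack. I'll refine these with pixel rays.

```bash
python3 - <<'E'
from h import *
np.set_printoptions(suppress=True,precision=2)
for c,l in [('top','lens_center'),('top','knob_grip')]:
    T,im=snap(c)
    r=manip.trace(l,c)
    for b in r[:2]:
        v,u=np.nonzero(b['region']); print(l,b['conf'],u.mean(),v.mean(),len(u),atz(c,u.mean(),v.mean(),18 if 'lens' in l else 78))
T,im=snap('scene')
for l in ['lens_center','platform_top','knob_grip']:
    for b in manip.trace(l,'scene')[:1]:
        v,u=np.nonzero(b['region']); print('sc',l,b['conf'],u.mean(),v.mean(),len(u),atz('scene',u.mean(),v.mean(),{'lens_center':9,'platform_top':73,'knob_grip':68}[l]))
print('plat',atz('top',315.3,236,74),'post top',atz('top',304,150,200),'handle',atz('top',275,177,196),'knobtop',atz('top',324,296,78))
im=manip.capture('top')[130:330,210:360]
cv2.imwrite('pics/crop.png',cv2.resize(im,None,fx=4,fy=4,interpolation=cv2.INTER_CUBIC)[:600,:,::-1])
E
```

```text
lens_center 0.87 439.35154394299286 320.4774346793349 421 [ 434.64 -337.33   18.  ]
knob_grip 0.66 323.22025316455694 297.49113924050636 395 [ 473.09 -113.22   78.  ]
knob_grip 0.58 315.13364705882356 236.5134117647059 2125 [584.35 -95.94  78.  ]
sc lens_center 0.58 304.42857142857144 366.85054945054947 455 [ 432.68 -340.47    9.  ]
sc platform_top 0.84 321.50312779267205 260.2904378909741 1119 [ 576.89 -112.29   73.  ]
sc knob_grip 0.75 278.2921686746988 274.57530120481925 332 [ 471.12 -115.89   68.  ]
plat [585.9  -96.12  74.  ] post top [710.01 -77.52 200.  ] handle [664.37 -30.96 196.  ] knobtop [ 475.81 -114.58   78.  ]
```

View pics/crop.png

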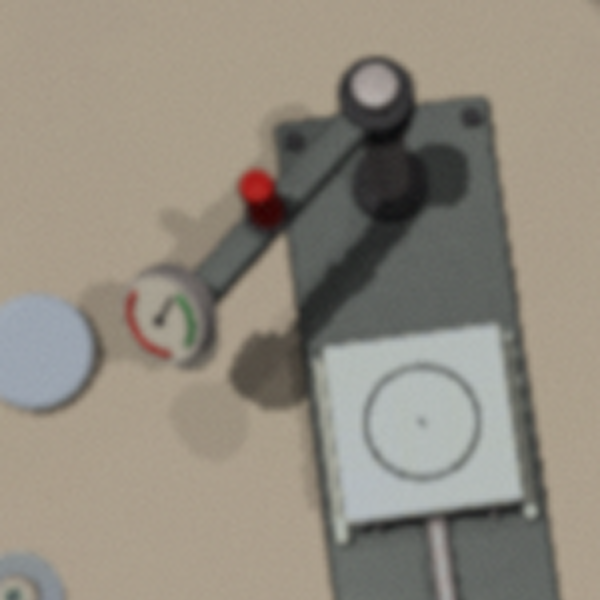

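The crop shows the ring centre at (315.5,235.2) in the top picture. The handle and dial are swung out to +y, and the needle is at rest outside the green. Next I'll add a move planner.

```bash
cat >> h.py <<'E'
from scipy.spatial.transform import Rotation as Ro
def plan(x,y,z,az,s=None):
    "slide and rotvec to bring TCP to x,y,z, tool down, tool y at azimuth az (deg)"
    s=s or manip.read_state(); R=np.array(s['tool_rot']); a=np.radians(az)
    yy=np.array([np.cos(a),np.sin(a),0]); zz=np.array([0,0,-1.]); G=np.c_[np.cross(yy,zz),yy,zz]
    print('slide',np.round(R.T@(np.array([x,y,z])-s['tcp_pos']),1).tolist(),'rot',np.round(Ro.from_matrix(R.T@G).as_rotvec(),4).tolist(),'q7',round(s['joint_pos'][6],1))
E
python3 - <<'E'
from h import *
plan(460,180,230,18)
plan(437,-338,200,-38)
E
```

```text
slide [-380.7, -235.3, 1.3] rot [0.0, 0.0, 0.9389] q7 -1.6
slide [-520.7, -734.6, 31.3] rot [0.0, -0.0, 1.9163] q7 -1.6
```

carry_out:
  slide:
    - [-380,-235,0]
    - [-380,-235,0]
    - [-380,-235,0]
    - [-380,-235,0]
    - [-380,-235,0]
    - [-380,-235,0]
    - [-380,-235,0]
    - [-380,-235,0]
  rotation:
    - [0,0,0.94]
    - [0,0,0.94]
    - [0,0,0.94]
    - [0,0,0.94]
    - [0,0,0.94]
    - [0,0,0.94]
    - [0,0,0.94]
    - [0,0,0.94]
  gripper: [1,1,1,1,1,1,1,1]

```text
time_s: 2.02
tcp_pos: [387.3, 265.7, 231.7]
tool_rot: [[-0.303, 0.953, 0.001], [0.953, 0.303, 0.001], [0.001, 0.001, -1.0]]
contact_force: [1.1, -0.0, -0.3]
finger_gap: 85.6
finger_force: 0.0
```

```bash
python3 - <<'E'
from h import *
s=manip.read_state();print(s['tcp_pos'],s['time_s'])
plan(437,-338,190,-38)
E
```

```text
[387.33737015 265.70635981 231.68792621] 2.0167
slide [-590.4, -135.8, 41.1] rot [0.0005, -0.0011, 0.9714] q7 -15.8
```

carry_out:
  slide:
    - [-590,-136,40]
    - [-590,-136,40]
    - [-590,-136,40]
    - [-590,-136,40]
    - [-590,-136,40]
    - [-590,-136,40]
    - [-590,-136,40]
    - [-590,-136,40]
  rotation:
    - [0,0,0.97]
    - [0,0,0.97]
    - [0,0,0.97]
    - [0,0,0.97]
    - [0,0,0.97]
    - [0,0,0.97]
    - [0,0,0.97]
    - [0,0,0.97]
  gripper: [1,1,1,1,1,1,1,1]

```text
time_s: 2.68
tcp_pos: [415.0, -65.8, 209.7]
tool_rot: [[0.615, 0.789, 0.002], [0.789, -0.615, 0.001], [0.002, 0.001, -1.0]]
contact_force: [1.9, 0.6, -0.3]
finger_gap: 85.5
finger_force: 0.0
```

```bash
python3 - <<'E'
from h import *
s=manip.read_state();print(s['tcp_pos'],s['time_s'])
plan(437,-338,190,-38)
E
```

```text
[414.98040125 -65.81023318 209.65796417] 2.6833
slide [-201.2, 184.7, 19.4] rot [0.0006, -0.0018, 0.0012] q7 -28.3
```

carry_out:
  slide:
    - [-201,185,20]
    - [-201,185,20]
    - [-201,185,20]
    - [-201,185,20]
    - [-201,185,20]
    - [-201,185,20]
    - [-201,185,20]
    - [-201,185,20]
  rotation:
    - [0,0,0]
    - [0,0,0]
    - [0,0,0]
    - [0,0,0]
    - [0,0,0]
    - [0,0,0]
    - [0,0,0]
    - [0,0,0]
  gripper: [1,1,1,1,1,1,1,1]

```text
time_s: 3.35
tcp_pos: [436.4, -343.3, 189.2]
tool_rot: [[0.618, 0.786, -0.002], [0.786, -0.618, -0.007], [-0.006, 0.002, -1.0]]
contact_force: [-0.7, -0.2, 1.3]
finger_gap: 85.5
finger_force: 0.0
```

```bash
python3 - <<'E'
from h import *
s=manip.read_state();print(s['tcp_pos'],s['time_s'])
T,im=snap('wrist','w1.png')
for b in manip.trace('lens_center','wrist')[:2]:
    m=b['region'].astype(np.uint8); c=max(cv2.findContours(m,0,2)[0],key=cv2.contourArea)
    (u,v),r=cv2.minEnclosingCircle(c); print(b['conf'],u,v,r,cv2.boundingRect(c),atz('wrist',u,v,14,T))
print(find('lens_center','wrist',T))
p=atz('wrist',u,v,14,T); plan(p[0],p[1],2,-38)
E
```

```text
[ 436.38579502 -343.3402053   189.16125076] 3.35
0.57 317.5 208.8157958984375 26.94585418701172 (292, 183, 52, 53) [ 434.83827904 -336.91632589   14.        ]
[([438.5, -334.5, 18.3], 0.6)]
slide [-3.9, -2.2, 187.0] rot [-0.001, -0.0008, 0.0064] q7 15.1
```

View pics/w1.png

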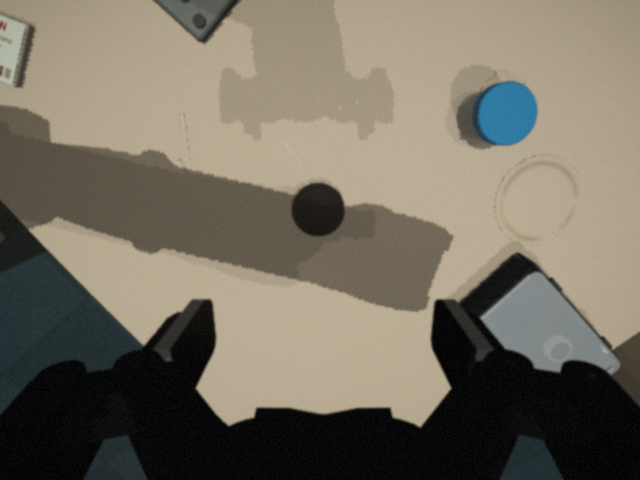

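The lens is at (318,209) in the wrist picture with clear space around it, and its position agrees with the top view. Descending.

carry_out:
  slide:
    - [-4,-2,40]
    - [-4,-2,80]
    - [-4,-2,120]
    - [-4,-2,150]
    - [-4,-2,170]
    - [-4,-2,170]
    - [-4,-2,170]
  rotation:
    - [0,0,0]
    - [0,0,0]
    - [0,0,0]
    - [0,0,0]
    - [0,0,0]
    - [0,0,0]
    - [0,0,0]
  gripper: [1,1,1,1,1,1,1]

```text
time_s: 4.08
tcp_pos: [435.3, -335.7, 19.0]
tool_rot: [[0.608, 0.794, -0.001], [0.794, -0.608, 0.002], [0.001, -0.002, -1.0]]
contact_force: [0.1, 0.3, 0.4]
finger_gap: 85.5
finger_force: 0.0
```

```bash
python3 - <<'E'
from h import *
s=manip.read_state();print(s['tcp_pos'],s['contact_force'],s['time_s'],s['joint_pos'])
plan(434.8,-337,3,-38)
E
```

```text
[ 435.29251699 -335.6641752    18.98626292] [0.06989778 0.30026405 0.35867427] 4.0833 [  6.03020887  35.67180354  41.90207609 102.55782497 -29.15603445
  53.25395236  23.15466635]
slide [-1.4, 0.5, 16.0] rot [-0.0022, -0.0012, 0.0091] q7 23.2
```

carry_out:
  slide:
    - [-1,0,10]
    - [-1,0,16]
    - [-1,0,16]
    - [-1,0,16]
    - [-1,0,16]
    - [-1,0,16]
    - [-1,0,16]
    - [-1,0,16]
  rotation:
    - [0,0,0]
    - [0,0,0]
    - [0,0,0]
    - [0,0,0]
    - [0,0,0]
    - [0,0,0]
    - [0,0,0]
    - [0,0,0]
  gripper: [1,1,1,0,0,0,0,0]

```text
time_s: 4.75
tcp_pos: [434.8, -339.5, 4.4]
tool_rot: [[0.611, 0.792, 0.002], [0.792, -0.611, -0.001], [0.0, 0.002, -1.0]]
contact_force: [-0.7, 1.1, 4.5]
finger_gap: 44.4
finger_force: 61.3
```

carry_out:
  slide:
    - [0,0,0]
    - [0,0,0]
    - [0,0,-20]
    - [0,0,-60]
    - [0,0,-100]
    - [0,0,-140]
    - [0,0,-160]
    - [0,0,-160]
  rotation:
    - [0,0,0]
    - [0,0,0]
    - [0,0,0]
    - [0,0,0]
    - [0,0,0]
    - [0,0,0]
    - [0,0,0]
    - [0,0,0]
  gripper: [0,0,0,0,0,0,0,0]

```text
time_s: 5.42
tcp_pos: [436.6, -341.9, 168.7]
tool_rot: [[0.611, 0.792, 0.009], [0.792, -0.611, -0.006], [0.0, 0.011, -1.0]]
contact_force: [0.9, -1.6, -0.8]
finger_gap: 44.2
finger_force: 61.7
```

```bash
python3 - <<'E'
from h import *
s=manip.read_state();print(s['tcp_pos'],s['contact_force'],s['time_s'],s['joint_pos'])
plan(586,-97,165,-10)
E
```

```text
[ 436.58987456 -341.89176681  168.74306921] [ 0.91104446 -1.58744377 -0.76276159] 5.4167 [  1.36574296  25.70863678  48.59870483  93.55125251 -20.47773522
  69.40224683  16.61050841]
slide [285.2, -31.3, 3.5] rot [0.0108, 0.0022, -0.4826] q7 16.6
```

```bash
python3 - <<'E'
from h import *
plan(530,-50,170,-130)
E
```

```text
slide [288.2, -104.3, -2.3] rot [0.008, -0.0091, 1.6118] q7 16.6
```

carry_out:
  slide:
    - [36,-13,0]
    - [72,-26,0]
    - [108,-39,0]
    - [144,-52,0]
    - [180,-65,0]
    - [216,-78,0]
    - [252,-91,0]
    - [288,-104,-2]
  rotation:
    - [0,0,0.12]
    - [0,0,0.24]
    - [0,0,0.36]
    - [0,0,0.48]
    - [0,0,0.6]
    - [0,0,0.72]
    - [0,0,0.84]
    - [0,0,0.96]
  gripper: [0,0,0,0,0,0,0,0]

```text
time_s: 6.08
tcp_pos: [526.7, -44.8, 163.6]
tool_rot: [[0.999, -0.052, -0.003], [-0.052, -0.999, 0.001], [-0.003, -0.001, -1.0]]
contact_force: [0.2, -0.3, -0.6]
finger_gap: 44.7
finger_force: 61.6
```

```bash
python3 - <<'E'
from h import *
s=manip.read_state(); print(s['tcp_pos'],s['joint_pos'])
plan(530,-50,170,-130)
E
```

```text
[526.68777591 -44.76467054 163.58822416] [-40.60043283  27.52978085  60.80578996  97.45540369 -25.3521011
  70.38206351 -66.67321507]
slide [3.6, 5.1, -6.4] rot [0.0004, 0.0031, 0.6462] q7 -66.7
```

```bash
python3 - <<'E'
from h import *
T,im=snap('wrist','w2.png')
for l in ['platform_top','lens_center','knob_grip']:
  for b in manip.trace(l,'wrist')[:2]:
    v,u=np.nonzero(b['region']); z=74 if l!='lens_center' else 170
    print(l,round(b['conf'],2),u.mean(),v.mean(),(u.min(),u.max(),v.min(),v.max()),atz('wrist',u.mean(),v.mean(),78 if 'knob' in l else z,T))
E
```

```text
platform_top 0.88 396.87748966553926 140.30477264186396 (np.int64(318), np.int64(470), np.int64(60), np.int64(221)) [588.88933527 -93.01660415  74.        ]
lens_center 0.88 322.77389850511406 307.4304681353265 (np.int64(269), np.int64(377), np.int64(250), np.int64(365)) [527.92735716 -44.71453555 170.        ]
knob_grip 0.81 427.62338949454903 299.0153617443013 (np.int64(395), np.int64(453), np.int64(273), np.int64(332)) [ 483.79134402 -113.54551339   78.        ]
knob_grip 0.64 167.88344760039178 70.32399608227229 (np.int64(88), np.int64(256), np.int64(0), np.int64(146)) [636.30917529  39.73350989  78.        ]
```

View pics/w2.png

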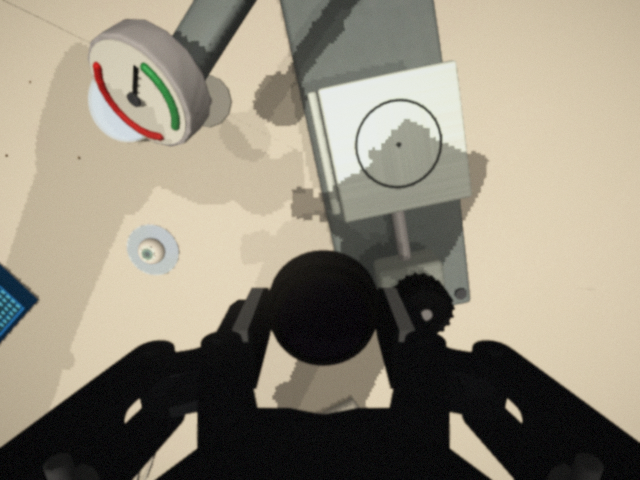

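```bash
python3 - <<'E'
from h import *
np.set_printoptions(suppress=True,precision=2)
T=cam2w('wrist'); im=cv2.imread('pics/w2.png')
s=manip.read_state()
lens=None
m=(cv2.cvtColor(im,6)[245:370,260:385]<40)
b=[x for x in manip.trace('lens_center','wrist')][0]['region'].astype(np.uint8)
c=max(cv2.findContours(b,0,2)[0],key=cv2.contourArea); (u,v),r=cv2.minEnclosingCircle(c); print('lens circ',u,v,r)
for z in (172,177): 
    p=atz('wrist',u,v,z,T); print('lens tool',np.array(s['tool_rot']).T@(p-s['tcp_pos']), np.linalg.norm(atz('wrist',u-r,v,z,T)-p)*2)
# ring ellipse
g=cv2.cvtColor(im,6); bl=cv2.adaptiveThreshold(g,255,0,1,15,20)[90:200,345:455]
pts=[]
for a in np.radians(range(0,360,4)):
    rr=np.arange(34,52,.5); x=399+rr*np.cos(a); y=143+rr*np.sin(a)
    val=cv2.remap(g,x.astype(np.float32)[None],y.astype(np.float32)[None],1)[0]; k=val.argmin(); pts.append((x[k],y[k]))
e=cv2.fitEllipseAMS(np.array(pts,np.float32)); print('ring',e)
for z in (70,72,74,76,78):
    W=np.array([atz('wrist',*p,z,T) for p in pts]); cc=np.median([W.max(0),W.min(0)],0)
    (cx,cy),(A,B),_=cv2.fitEllipseAMS(W[:,:2].astype(np.float32)); print(z,cx,cy,A,B,atz('wrist',399,144,z,T)[:2],atz('top',315.5,235.2,z)[:2])
print(s['tcp_pos'],atz('wrist',427,294,78,T))
E
```

```text
lens circ 322.3333435058594 307.3333435058594 58.01350784301758
lens tool [ 2.25 -0.31 -8.39] 46.37868476449205
lens tool [  4.76  -0.3  -13.4 ] 44.64754032526834
ring ((398.1416320800781, 143.15682983398438), (83.67855072021484, 87.83954620361328), 27.99408531188965)
70 587.2877197265625 -94.63568878173828 52.8770866394043 52.96341323852539 [587.44 -95.06] [588.   -96.34]
72 587.3707275390625 -94.23887634277344 52.428897857666016 52.51449203491211 [587.52 -94.66] [587.7 -96.4]
74 587.453857421875 -93.84211730957031 51.9807014465332 52.0655517578125 [587.6  -94.26] [587.4  -96.45]
76 587.5372314453125 -93.44530487060547 51.532493591308594 51.616607666015625 [587.68 -93.86] [587.1 -96.5]
78 587.6204833984375 -93.04854583740234 51.084285736083984 51.16769027709961 [587.76 -93.46] [586.8  -96.56]
[527.13 -45.23 163.62] [ 488.67 -114.05   78.  ]
```

Wrist view: ring centre at (399,144), lens held level between the pads at (322,307), dial far left at (150,85), knob at (427,300). Next I'll go over the ring.

```bash
python3 - <<'E'
from h import *
plan(585.4,-95.4,150,-93)
plan(585.4,-95.4,88,-93)
E
```

```text
slide [60.8, 45.2, 14.0] rot [0.0014, 0.0025, 0.0074] q7 -66.1
slide [61.0, 45.1, 76.0] rot [0.0014, 0.0025, 0.0074] q7 -66.1
```

carry_out:
  slide:
    - [30,22,0]
    - [61,45,10]
    - [61,45,40]
    - [61,45,60]
    - [61,45,76]
    - [61,45,76]
    - [61,45,76]
    - [61,45,76]
  rotation:
    - [0,0,0]
    - [0,0,0]
    - [0,0,0]
    - [0,0,0]
    - [0,0,0]
    - [0,0,0]
    - [0,0,0]
    - [0,0,0]
  gripper: [0,0,0,0,0,0,0,0]

```text
time_s: 7.0
tcp_pos: [586.8, -96.8, 90.4]
tool_rot: [[0.999, -0.048, 0.002], [-0.048, -0.999, -0.001], [0.002, 0.001, -1.0]]
contact_force: [0.1, 0.3, -0.9]
finger_gap: 44.3
finger_force: 61.8
```

```bash
python3 - <<'E'
from h import *
s=manip.read_state(); print(s['tcp_pos'],s['contact_force'],s['joint_pos'])
plan(585.4,-95.4,76,-93)
E
```

```text
[586.77442472 -96.78510052  90.42904959] [ 0.14024315  0.25988883 -0.8902078 ] [-27.34594535  38.7567618   54.22500389  91.99370952 -33.53637941
  66.7661117  -58.24926844]
slide [-1.5, -1.3, 14.4] rot [0.0008, -0.0016, 0.0042] q7 -58.2
```

carry_out:
  slide:
    - [-1,-1,4]
    - [-1,-1,8]
    - [-1,-1,10]
    - [-1,-1,10]
  rotation:
    - [0,0,0]
    - [0,0,0]
    - [0,0,0]
    - [0,0,0]
  gripper: [0,0,0,0]

```text
time_s: 7.33
tcp_pos: [585.4, -93.6, 79.1]
tool_rot: [[0.999, -0.046, -0.0], [-0.046, -0.999, 0.0], [-0.0, -0.0, -1.0]]
contact_force: [-0.2, -0.0, -1.1]
finger_gap: 44.7
finger_force: 61.8
```

carry_out:
  slide:
    - [0,0,1]
    - [0,0,2]
    - [0,0,2]
  rotation:
    - [0,0,0]
    - [0,0,0]
    - [0,0,0]
  gripper: [0,0,0]

```text
time_s: 7.58
tcp_pos: [585.9, -94.0, 77.9]
tool_rot: [[0.999, -0.046, 0.001], [-0.046, -0.999, 0.0], [0.001, -0.0, -1.0]]
contact_force: [-0.4, 0.7, 1.8]
finger_gap: 44.7
finger_force: 62.2
```

carry_out:
  slide:
    - [0,0,1]
    - [0,0,1]
    - [0,0,1]
  rotation:
    - [0,0,0]
    - [0,0,0]
    - [0,0,0]
  gripper: [0,0,0]

```text
time_s: 7.83
tcp_pos: [585.9, -94.0, 77.7]
tool_rot: [[0.999, -0.046, 0.001], [-0.046, -0.999, 0.001], [0.001, -0.001, -1.0]]
contact_force: [-2.4, 1.9, 7.2]
finger_gap: 44.5
finger_force: 62.6
```

```bash
python3 - <<'E'
from h import *
s=manip.read_state(); print(s['tcp_pos'],s['contact_force'])
T,im=snap('wrist'); cv2.imwrite('pics/w3.png',im[:,:,::-1])
E
```

```text
[585.88162923 -93.97213465  77.6778618 ] [-2.44587195  1.86572493  7.17769385]
```

View pics/w3.png

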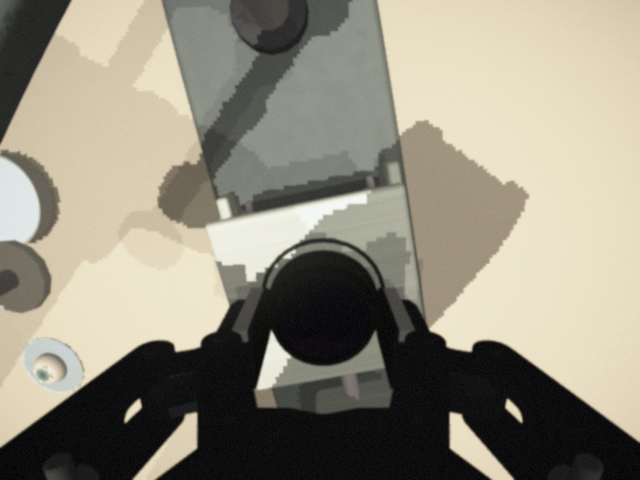

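Lens sits inside the ring: the ring arc is visible at (323,240), with an even gap around the lens at (322,307). Contact is at z ≈ 73.4. Releasing and rising.

carry_out:
  slide:
    - [0,0,-0.5]
    - [0,0,-0.5]
    - [0,0,-0.5]
    - [0,0,-0.5]
    - [0,0,-0.5]
    - [0,0,-0.5]
    - [0,0,-0.5]
    - [0,0,-20]
  rotation:
    - [0,0,0]
    - [0,0,0]
    - [0,0,0]
    - [0,0,0]
    - [0,0,0]
    - [0,0,0]
    - [0,0,0]
    - [0,0,0]
  gripper: [0.75,0.75,0.75,0.75,0.75,0.75,0.75,0.75]

```text
time_s: 8.55
tcp_pos: [582.8, -92.7, 92.9]
tool_rot: [[0.999, -0.046, -0.008], [-0.046, -0.999, 0.002], [-0.008, -0.001, -1.0]]
contact_force: [0.1, -0.5, -0.1]
finger_gap: 64.1
finger_force: 0.0
```

carry_out:
  slide:
    - [0,0,-35]
    - [0,0,-75]
    - [-20,-10,-115]
    - [-40,-20,-155]
    - [-50,-20,-170]
    - [-50,-20,-170]
  rotation:
    - [0,0,0]
    - [0,0,0]
    - [0,0,0]
    - [0,0,0]
    - [0,0,0]
    - [0,0,0]
  gripper: [0.75,0.75,0.75,0.75,0.75,0.75]

```text
time_s: 9.05
tcp_pos: [537.4, -73.0, 271.9]
tool_rot: [[0.999, -0.046, 0.009], [-0.046, -0.999, 0.001], [0.009, -0.001, -1.0]]
contact_force: [0.3, -0.6, 0.0]
finger_gap: 64.0
finger_force: 0.0
```

```bash
python3 - <<'E'
from h import *
np.set_printoptions(suppress=True,precision=1)
s=manip.read_state(); print(s['tcp_pos'],s['joint_pos'],s['finger_gap'])
T,im=snap('wrist','w4.png')
for l,z in [('platform_top',73.4),('lens_center',91),('handle',193),('knob_grip',78)]:
  for b in manip.trace(l,'wrist')[:2]:
    v,u=np.nonzero(b['region']); c=max(cv2.findContours(b['region'].astype(np.uint8),0,2)[0],key=cv2.contourArea); (cu,cv),r=cv2.minEnclosingCircle(c)
    print(l,round(b['conf'],2),u.mean(),v.mean(),(cu,cv,r),(u.min(),u.max(),v.min(),v.max()),atz('wrist',u.mean(),v.mean(),z,T))
E
```

```text
[537.4 -73.  271.9] [-38.2  23.9  63.3  85.6 -21.6  83.2 -67.2] 64.01076864089015
platform_top 0.69 343.57365600129936 152.92739970764984 (344.5, 153.5, 64.20679473876953) (np.int64(291), np.int64(395), np.int64(100), np.int64(208)) [589.6 -93.9  73.4]
lens_center 0.78 344.283918508886 158.32553099263112 (344.6754150390625, 158.53932189941406, 27.739368438720703) (np.int64(318), np.int64(371), np.int64(131), np.int64(185)) [585.8 -93.4  91. ]
lens_center 0.43 146.48277982779828 124.45571955719558 (153.61709594726562, 123.86478424072266, 29.36251449584961) (np.int64(127), np.int64(170), np.int64(95), np.int64(152)) [623.3  74.2  91. ]
handle 0.7 220.0857142857143 82.63 (234.5, 73.5, 96.48066711425781) (np.int64(156), np.int64(297), np.int64(0), np.int64(158)) [637.9 -19.3 193. ]
knob_grip 0.83 364.6200510855683 270.36143039591315 (364.02630615234375, 270.3552551269531, 23.18462371826172) (np.int64(343), np.int64(386), np.int64(248), np.int64(293)) [ 477.8 -110.5   78. ]
knob_grip 0.41 223.72108843537416 129.14625850340136 (221.5, 130.0, 14.221562385559082) (np.int64(217), np.int64(231), np.int64(116), np.int64(144)) [615.7  11.1  78. ]
```

View pics/w4.png

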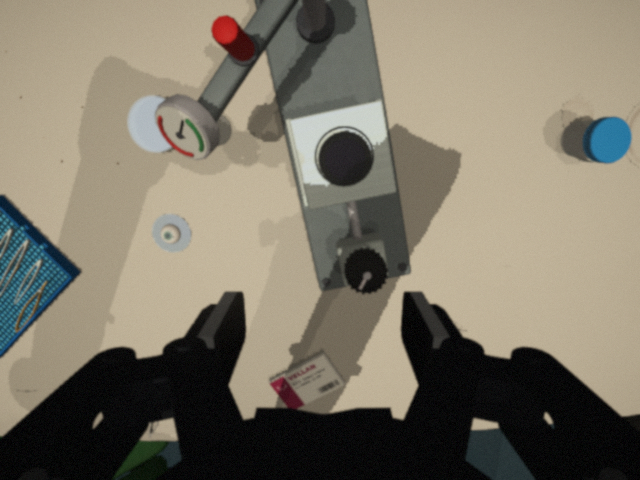

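Lens stands on the ring (345,158). Handle top is at (225,27), its base at about (243,55), and the dial needle is at rest.

```bash
python3 - <<'E'
from h import *
np.set_printoptions(suppress=True,precision=1)
T=cam2w('wrist'); im=cv2.imread('pics/w4.png').astype(int)
m=((im[:,:,2]>120)&(im[:,:,1]<70)&(im[:,:,0]<70))[:70,200:265]
v,u=np.nonzero(m); print('red',u.mean()+200,v.mean(),v.min(),v.max())
h=atz('wrist',225,26,198,T); print('handle',h,atz('wrist',243,55,164,T), 'post', atz('wrist',316,18,140,T))
h=(h+[664,-31,198])/2
plan(h[0],h[1],230,-93); plan(h[0],h[1],172,-93)
E
```

```text
red 224.49910554561717 29.511627906976745 16 43
handle [661.7 -26.4 198. ] [653.6 -28.  164. ] post [678.6 -73.3 140. ]
slide [124.6, -48.4, 34.3] rot [0.0, 0.0027, 0.0063] q7 -67.2
slide [124.8, -48.4, 92.3] rot [0.0, 0.0027, 0.0063] q7 -67.2
```

carry_out:
  slide:
    - [35,-14,10]
    - [70,-28,20]
    - [105,-42,30]
    - [124,-47,34]
    - [124,-47,60]
    - [124,-47,92]
    - [124,-47,97]
    - [124,-47,97]
  rotation:
    - [0,0,0]
    - [0,0,0]
    - [0,0,0]
    - [0,0,0]
    - [0,0,0]
    - [0,0,0]
    - [0,0,0]
    - [0,0,0]
  gripper: [0.6,0.6,0.6,0.6,0.6,0.6,0.6,0.6]

```text
time_s: 9.97
tcp_pos: [660.4, -29.9, 164.7]
tool_rot: [[0.999, -0.047, -0.009], [-0.047, -0.999, 0.001], [-0.009, -0.0, -1.0]]
contact_force: [0.5, 0.8, 0.5]
finger_gap: 50.9
finger_force: 0.0
```

```bash
python3 - <<'E'
from h import *
s=manip.read_state(); print(s['tcp_pos'],s['joint_pos'],s['finger_gap'],s['contact_force'])
T,im=snap('wrist','w5.png')
E
```

```text
[660.42336375 -29.92733714 164.74515601] [-28.56274808  42.48287874  54.76164654  73.71690025 -33.85781426
  80.84028624 -68.61718343] 50.940122329584625 [0.53863288 0.81208461 0.47981193]
```

View pics/w5.png

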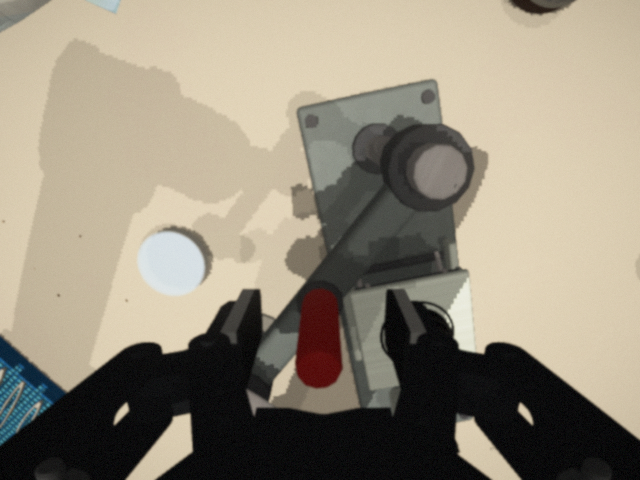

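The red peg stands between the open fingers (319,330), and the post top is at (438,170). I'll raise slightly and close.

carry_out:
  slide:
    - [0,0,-7]
    - [0,0,-7]
    - [0,0,-7]
    - [0,0,-7]
    - [0,0,-7]
    - [0,0,-7]
    - [0,0,-7]
    - [0,0,-7]
  rotation:
    - [0,0,0]
    - [0,0,0]
    - [0,0,0]
    - [0,0,0]
    - [0,0,0]
    - [0,0,0]
    - [0,0,0]
    - [0,0,0]
  gripper: [0.6,0,0,0,0,0,0,0]

```text
time_s: 10.68
tcp_pos: [663.2, -29.9, 178.4]
tool_rot: [[0.999, -0.045, 0.002], [-0.045, -0.999, 0.001], [0.002, -0.001, -1.0]]
contact_force: [-1.3, 1.4, 6.5]
finger_gap: 13.1
finger_force: 58.5
```

```bash
python3 - <<'E'
from h import *
np.set_printoptions(suppress=True,precision=1)
s=manip.read_state(); print(s['tcp_pos'],s['finger_gap'],s['contact_force'])
T,im=snap('wrist')
for b in manip.trace('handle','wrist')[:1]: pass
im=im.astype(int); m=((im[:,:,0]>70)&(im[:,:,1]<45)&(im[:,:,2]<45)); v,u=np.nonzero(m); print('red',u.mean(),v.min(),v.max(),len(u))
print('peg top est',atz('wrist',u.mean(),v.max()-19,198,T))
for z in (195,205): print('post',z,atz('wrist',438,170,z,T))
R=np.array(s['tool_rot'])
P=np.array([716,-77.]); h0=np.array(s['tcp_pos'])[:2]; d=h0-P; r=np.hypot(*d); a0=np.degrees(np.arctan2(d[1],d[0])); print(r,a0)
for k in range(9):
    a=np.radians(a0+(192-a0)*k/8); w=P+r*np.array([np.cos(a),np.sin(a)])-h0
    print(k,(R.T@np.append(w,0)).round(1))
E
```

```text
[663.2 -29.9 178.4] 13.135213202373155 [-1.3  1.4  6.5]
red 322.6085227272727 285 369 1760
peg top est [653.1 -29.3 198. ]
post 195 [718.7 -71.4 195. ]
post 205 [719.8 -68.4 205. ]
70.74204037344363 138.24386490982405
0 [0. 0. 0.]
1 [-4.9  6.7 -0. ]
2 [-8.9 14.  -0. ]
3 [-12.   21.6  -0.1]
4 [-14.3  29.6  -0.1]
5 [-15.6  37.8  -0.1]
6 [-15.9  46.1  -0.1]
7 [-15.2  54.4  -0.1]
8 [-13.6  62.5  -0.1]
```

carry_out:
  slide:
    - [-5,7,0]
    - [-9,14,0]
    - [-12,22,0]
    - [-14,30,0]
    - [-15.5,38,0]
    - [-16,46,0]
    - [-15.5,51,0]
    - [-15.5,51,0]
  rotation:
    - [0,0,0]
    - [0,0,0]
    - [0,0,0]
    - [0,0,0]
    - [0,0,0]
    - [0,0,0]
    - [0,0,0]
    - [0,0,0]
  gripper: [0,0,0,0,0,0,0,0]

```text
time_s: 11.45
tcp_pos: [642.8, -79.2, 178.3]
tool_rot: [[0.999, -0.044, -0.004], [-0.044, -0.999, 0.005], [-0.004, -0.004, -1.0]]
contact_force: [-7.1, 4.4, 10.8]
finger_gap: 13.2
finger_force: 59.5
```

carry_out:
  slide:
    - [0,2,0]
    - [0,4,0]
    - [0,4,0]
  rotation:
    - [0,0,0]
    - [0,0,0]
    - [0,0,0]
  gripper: [0,0,0]

```text
time_s: 11.7
tcp_pos: [642.9, -80.8, 178.3]
tool_rot: [[0.999, -0.041, -0.004], [-0.041, -0.999, 0.007], [-0.004, -0.007, -1.0]]
contact_force: [-8.3, 5.9, 9.8]
finger_gap: 13.6
finger_force: 59.7
```

carry_out:
  slide:
    - [1,2,0]
    - [1,4,0]
    - [1,4,0]
  rotation:
    - [0,0,0]
    - [0,0,0]
    - [0,0,0]
  gripper: [0,0,0]

```text
time_s: 11.95
tcp_pos: [642.8, -84.2, 178.3]
tool_rot: [[0.999, -0.042, -0.006], [-0.042, -0.999, 0.009], [-0.006, -0.008, -1.0]]
contact_force: [-9.7, 8.1, 12.3]
finger_gap: 13.4
finger_force: 60.1
```

carry_out:
  slide:
    - [1,2,0]
    - [1,3,0]
    - [1,3,0]
  rotation:
    - [0,0,0]
    - [0,0,0]
    - [0,0,0]
  gripper: [0,0,0]

```text
time_s: 12.2
tcp_pos: [642.8, -84.2, 178.3]
tool_rot: [[0.999, -0.04, -0.009], [-0.04, -0.999, 0.013], [-0.009, -0.013, -1.0]]
contact_force: [-12.8, 12.5, 14.2]
finger_gap: 13.5
finger_force: 60.9
```

carry_out:
  slide:
    - [0,0,0]
    - [0,0,0]
    - [0,0,0]
    - [0,0,0]
    - [0,0,-15]
    - [0,0,-45]
    - [0,0,-70]
    - [0,0,-70]
  rotation:
    - [0,0,0]
    - [0,0,0]
    - [0,0,0]
    - [0,0,0]
    - [0,0,0]
    - [0,0,0]
    - [0,0,0]
    - [0,0,0]
  gripper: [0.6,0.6,0.6,0.6,0.6,0.6,0.6,0.6]

```text
time_s: 12.87
tcp_pos: [648.6, -94.4, 252.1]
tool_rot: [[0.999, -0.047, 0.009], [-0.047, -0.999, -0.004], [0.01, 0.004, -1.0]]
contact_force: [0.1, -0.1, 1.1]
finger_gap: 51.3
finger_force: 0.0
```

```bash
python3 - <<'E'
from h import *
np.set_printoptions(suppress=True,precision=1)
s=manip.read_state(); print(s['tcp_pos'],s['joint_pos'],s['contact_force'])
im=manip.capture('scene')[170:320,230:430]; top=manip.capture('top')[130:330,240:390]
a=cv2.resize(im,None,fx=4,fy=4,interpolation=2)[:,:,::-1]; 
cv2.imwrite('pics/s2.png',a)
d=manip.trace('knob_grip','scene')
for b in d[:1]:
    v,u=np.nonzero(b['region']); print(b['conf'],u.mean(),v.mean(),atz('scene',u.mean(),v.mean(),66))
plan(474,-113,240,-93)
E
```

```text
[648.6 -94.4 252.1] [-23.2  38.3  56.9  67.5 -31.3  88.7 -65.2] [ 0.1 -0.1  1.1]
0.8 278.10828025477707 274.46815286624206 [ 471.9 -112.8   66. ]
slide [-171.1, 28.7, 6.0] rot [0.0002, 0.0, 0.0053] q7 -65.1
```

View pics/s2.png

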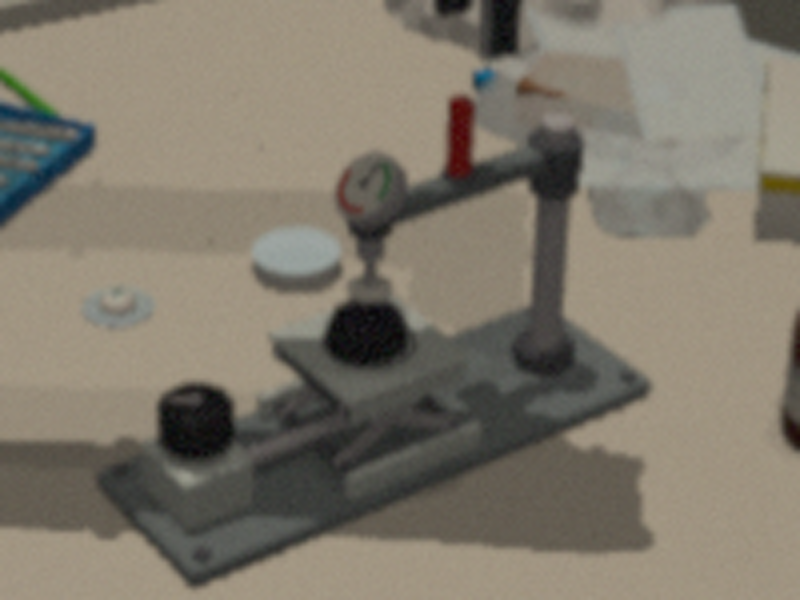

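The arm now stands over the lens: foot above the lens at (370,290), needle at rest, knob clear at (195,420). Next I'll go above the knob and unwind the wrist anticlockwise, so the camera stays away from the dial during turning.

carry_out:
  slide:
    - [-25,4,0]
    - [-50,8,0]
    - [-75,12,0]
    - [-100,17,0]
    - [-125,21,0]
    - [-150,25,0]
    - [-172,29,0]
    - [-172,29,6]
  rotation:
    - [0,0,-0.12]
    - [0,0,-0.24]
    - [0,0,-0.36]
    - [0,0,-0.48]
    - [0,0,-0.6]
    - [0,0,-0.72]
    - [0,0,-0.84]
    - [0,0,-0.96]
  gripper: [0.75,0.75,0.75,0.75,0.75,0.75,0.75,0.75]

```text
time_s: 13.68
tcp_pos: [468.7, -114.2, 239.7]
tool_rot: [[0.609, 0.793, -0.003], [0.793, -0.609, 0.002], [0.0, -0.004, -1.0]]
contact_force: [-0.2, -0.4, 0.4]
finger_gap: 64.1
finger_force: 0.0
```

carry_out:
  slide:
    - [0,0,0]
    - [0,0,0]
    - [0,0,0]
    - [0,0,0]
    - [0,0,0]
    - [0,0,0]
    - [0,0,0]
    - [0,0,0]
  rotation:
    - [0,0,-0.12]
    - [0,0,-0.24]
    - [0,0,-0.36]
    - [0,0,-0.48]
    - [0,0,-0.6]
    - [0,0,-0.72]
    - [0,0,-0.84]
    - [0,0,-0.96]
  gripper: [0.75,0.75,0.75,0.75,0.75,0.75,0.75,0.75]

```text
time_s: 14.35
tcp_pos: [472.1, -112.4, 238.7]
tool_rot: [[-0.304, 0.953, -0.003], [0.953, 0.304, 0.0], [0.001, -0.003, -1.0]]
contact_force: [0.3, 0.3, 0.4]
finger_gap: 64.3
finger_force: 0.0
```

carry_out:
  slide:
    - [0,0,0]
    - [0,0,0]
    - [0,0,0]
    - [0,0,0]
    - [0,0,0]
    - [0,0,0]
    - [0,0,0]
    - [0,0,0]
  rotation:
    - [0,0,-0.12]
    - [0,0,-0.24]
    - [0,0,-0.36]
    - [0,0,-0.48]
    - [0,0,-0.6]
    - [0,0,-0.72]
    - [0,0,-0.84]
    - [0,0,-0.96]
  gripper: [0.75,0.75,0.75,0.75,0.75,0.75,0.75,0.75]

```text
time_s: 15.02
tcp_pos: [472.1, -112.5, 238.6]
tool_rot: [[-0.955, 0.297, -0.003], [0.297, 0.955, 0.0], [0.003, -0.001, -1.0]]
contact_force: [0.0, -0.1, 0.4]
finger_gap: 64.2
finger_force: 0.0
```

```bash
python3 - <<'E'
from h import *
np.set_printoptions(suppress=True,precision=1)
s=manip.read_state(); print(s['tcp_pos'],s['joint_pos'],s['contact_force'])
T,im=snap('wrist','w6.png')
for b in manip.trace('knob_grip','wrist')[:2]:
    c=max(cv2.findContours(b['region'].astype(np.uint8),0,2)[0],key=cv2.contourArea); (u,v),r=cv2.minEnclosingCircle(c)
    print(round(b['conf'],2),u,v,r,cv2.boundingRect(c),atz('wrist',u,v,70,T),atz('wrist',u,v,78,T))
plan(474.5,-112.5,150,125)
E
```

```text
[ 472.1 -112.5  238.6] [-18.8  11.1  35.7  96.4  -6.6  74.8  90.9] [ 0.  -0.1  0.4]
0.74 323.5 218.5 25.26865577697754 (300, 194, 49, 50) [ 471.9 -112.3   70. ] [ 470.2 -111.8   78. ]
0.19 391.5 377.0 41.35526657104492 (369, 337, 48, 81) [645.5 -95.6  70. ] [639.3 -95.5  78. ]
slide [-2.4, 0.7, 88.8] rot [0.0009, -0.0029, -0.9187] q7 90.6
```

carry_out:
  slide:
    - [-1,0,20]
    - [-1,0,40]
    - [-1,0,60]
    - [-1,0,90]
    - [-1,0,120]
    - [-1,0,140]
    - [-1,0,140]
    - [-1,0,140]
  rotation:
    - [0,0,-0.12]
    - [0,0,-0.24]
    - [0,0,-0.36]
    - [0,0,-0.48]
    - [0,0,-0.6]
    - [0,0,-0.72]
    - [0,0,-0.8]
    - [0,0,-0.8]
  gripper: [0.75,0.75,0.75,0.75,0.75,0.75,0.75,0.75]

```text
time_s: 15.78
tcp_pos: [471.9, -112.7, 97.9]
tool_rot: [[-0.882, -0.471, -0.006], [-0.471, 0.882, 0.001], [0.005, 0.003, -1.0]]
contact_force: [0.1, 0.0, -0.1]
finger_gap: 64.1
finger_force: 0.0
```

```bash
python3 - <<'E'
from h import *
np.set_printoptions(suppress=True,precision=1)
s=manip.read_state(); print(s['tcp_pos'],s['joint_pos'],s['contact_force'])
plan(473.3,-112,50,118)
E
```

```text
[ 471.9 -112.7   97.9] [-10.4  18.7  26.9 107.9 -10.   56.  139. ] [ 0.1  0.  -0.1]
slide [-1.8, -0.2, 47.9] rot [0.0032, -0.0047, 0.0018] q7 139.0
```

carry_out:
  slide:
    - [-1.5,0,24]
    - [-1.5,0,47]
    - [-1.5,0,47]
    - [-1.5,0,47]
    - [-1.5,0,47]
    - [-1.5,0,47]
    - [-1.5,0,47]
    - [-1.5,0,47]
  rotation:
    - [0,0,0]
    - [0,0,0]
    - [0,0,0]
    - [0,0,0]
    - [0,0,0]
    - [0,0,0]
    - [0,0,0]
    - [0,0,0]
  gripper: [0.75,0.75,0.75,0.75,0,0,0,0]

```text
time_s: 16.45
tcp_pos: [476.0, -111.3, 55.3]
tool_rot: [[-0.881, -0.472, 0.001], [-0.472, 0.881, 0.002], [-0.002, 0.001, -1.0]]
contact_force: [-2.9, 2.6, 7.0]
finger_gap: 37.7
finger_force: 59.8
```

```bash
python3 - <<'E'
from h import *
s=manip.read_state(); print(s['tcp_pos'],s['joint_pos'],s['contact_force'],s['moment'],s['finger_gap'],s['finger_force'])
E
```

```text
[ 475.96160086 -111.25456856   55.29313322] [ -9.29276733  22.3424647   25.77546388 110.15445106 -12.61797201
  50.1909601  141.11245684] [-2.89372198  2.60512969  6.97439993] [ 0.65835695  0.6086694  -0.02780674] 37.696601859384806 59.83858345505723
```

carry_out:
  slide:
    - [0,0,0]
    - [0,0,0]
    - [0,0,0]
    - [0,0,0]
    - [0,0,0]
    - [0,0,0]
    - [0,0,0]
    - [0,0,0]
  rotation:
    - [0,0,0.11]
    - [0,0,0.22]
    - [0,0,0.33]
    - [0,0,0.44]
    - [0,0,0.55]
    - [0,0,0.66]
    - [0,0,0.77]
    - [0,0,0.88]
  gripper: [0,0,0,0,0,0,0,0]

```text
time_s: 17.12
tcp_pos: [476.1, -113.0, 55.3]
tool_rot: [[-0.924, 0.383, 0.002], [0.383, 0.924, -0.0], [-0.002, 0.001, -1.0]]
contact_force: [-2.4, -1.1, 4.4]
finger_gap: 37.8
finger_force: 59.8
```

```bash
python3 - <<'E'
from h import *
s=manip.read_state(); print(s['tcp_pos'],s['joint_pos'],s['contact_force'],s['moment'])
T,im=snap('scene')
for b in manip.trace('lens_center','scene')[:1]:
    v,u=np.nonzero(b['region']); print(b['conf'],u.mean(),v.mean(),v.min(),v.max())
cv2.imwrite('pics/s3.png',im[:,:,::-1])
a=cv2.imread('pics/scene0.png'); 
# platform shift in rows via template match of platform patch (lens region) vs pics/s2 (4x crop)
o=cv2.resize(cv2.imread('pics/s2.png'),(200,150),interpolation=3)
def shift(t,new): # t: rows/cols in full image
    y0,y1,x0,x1=t; tm=o[y0-170:y1-170,x0-230:x1-230]; n=new[y0-15:y1+15,x0-8:x1+8,::-1]
    r=cv2.matchTemplate(np.ascontiguousarray(n),tm,5); _,c,_,l=cv2.minMaxLoc(r); return l[1]-15,l[0]-8,round(c,2)
print('lens/platform edge shift px',shift((246,272,300,350),im))
for z in (100,105): 
    pass
E
```

```text
[ 476.12885554 -113.02583676   55.32439524] [-18.2457031   24.38521687  37.72971936 110.4592075  -18.94568181
  51.26008087  96.4712352 ] [-2.43179689 -1.0609787   4.42574259] [-0.12854208  0.5178696   0.11459671]
0.73 321.35887096774195 251.04435483870967 244 258
lens/platform edge shift px (-2, 0, 0.88)
```

carry_out:
  slide:
    - [0,0,0]
    - [0,0,0]
    - [0,0,0]
    - [0,0,0]
    - [0,0,0]
    - [0,0,0]
    - [0,0,0]
    - [0,0,0]
  rotation:
    - [0,0,0.11]
    - [0,0,0.22]
    - [0,0,0.33]
    - [0,0,0.44]
    - [0,0,0.55]
    - [0,0,0.66]
    - [0,0,0.77]
    - [0,0,0.88]
  gripper: [0,0,0,0,0,0,0,0]

```text
time_s: 17.88
tcp_pos: [474.8, -114.2, 55.3]
tool_rot: [[-0.292, 0.956, -0.0], [0.956, 0.292, -0.001], [-0.001, -0.0, -1.0]]
contact_force: [-5.0, -2.0, 7.1]
finger_gap: 37.8
finger_force: 60.4
```

carry_out:
  slide:
    - [0,0,0]
    - [0,0,0]
    - [0,0,0]
    - [0,0,0]
    - [0,0,0]
    - [0,0,0]
    - [0,0,0]
    - [0,0,0]
  rotation:
    - [0,0,0.11]
    - [0,0,0.22]
    - [0,0,0.33]
    - [0,0,0.44]
    - [0,0,0.55]
    - [0,0,0.66]
    - [0,0,0.73]
    - [0,0,0.73]
  gripper: [0,0,0,0,0,0,0,0]

```text
time_s: 18.55
tcp_pos: [473.4, -114.1, 55.2]
tool_rot: [[0.418, 0.908, -0.003], [0.909, -0.418, -0.0], [-0.001, -0.003, -1.0]]
contact_force: [-8.2, -0.2, 12.6]
finger_gap: 38.2
finger_force: 60.9
```

```bash
python3 - <<'E'
from h import *
s=manip.read_state(); print(s['tcp_pos'],s['joint_pos'],s['contact_force'],s['moment'],s['finger_gap'])
T,im=snap('scene'); im=im[:,:,::-1]; cv2.imwrite('pics/s4.png',im)
o=cv2.resize(cv2.imread('pics/s2.png'),(200,150),interpolation=3)
y0,y1,x0,x1=246,272,300,350; tm=o[y0-170:y1-170,x0-230:x1-230]; n=np.ascontiguousarray(im[y0-15:y1+15,x0-8:x1+8])
_,c,_,l=cv2.minMaxLoc(cv2.matchTemplate(n,tm,5)); print(l[1]-15,l[0]-8,c)
# dial crop grey values
g=im[207:228,312:336]
print('\n'.join(' '.join('%3d'%x for x in r) for r in cv2.cvtColor(g,6)))
E
```

```text
[ 473.36605028 -114.12277863   55.24462374] [-33.46383493  32.7019881   60.91061286 111.00539826 -34.17075331
  56.9719119   18.75547446] [-8.18443078 -0.19069325 12.61449562] [-0.17432168  1.72406198 -0.02904598] 38.210095592155845
-4 2 0.512839674949646
155 156 154 154 155 155 154 154 154 154 152 150 151 151 152 152 156 155 154 155 153 155 155 154
154 155 152 153 152 153 154 154 152 152 156 156 153 151 152 149 149 151 155 155 154 154 154 152
153 152 155 154 156 151 150 151 154 154 155 157 155 148 148 146 142 150 153 153 151 157 152 153
154 153 154 153 153 150 153 153 158 157 156 151 137 137 139 140 134 138 147 153 154 156 154 153
155 154 155 151 144 145 153 155 158 160 151 131 118 115 119 133 132 129 140 149 152 154 152 155
154 154 151 145 131 132 152 158 159 156 138 125 129 124 107 120 128 118 124 138 150 153 154 155
155 156 150 133 113 129 151 155 154 142 127 134 147 142 107 110 128 115 113 130 150 155 156 152
152 152 145 114 111 138 155 152 136 121 125 147 155 145 108 105 122 112 100 123 142 150 150 146
154 150 135 110 124 150 154 140 113 107 137 155 159 145 114 113 119 105  97 
[... 471 characters left out ...]
  70  72  71  76  71  67  57
152 148 130 104 100 111 129 132 139 154 156 150 134 109  89  74  72  66  62  57  56  57  55  52
150 150 135 122 114  94 102 109 119 144 142 130 111  90  70  67  67  59  55  50  47  52  54  59
156 151 144 131 120 103 106 106 112 124 116 101  85  69  67  65  57  52  48  51  55  64  78  91
155 153 151 137 115 100 103 109 103  93  83  74  64  65  58  57  51  55  63  76  90 100 114 129
155 155 152 145 118  83  76  80  77  68  65  63  59  59  50  56  67  86  98 118 127 134 146 149
155 155 156 148 128  78  51  54  56  57  54  53  47  46  43  60  96 121 133 144 149 149 152 152
157 152 154 154 138  90  51  45  41  43  41  44  41  29  39  77 120 144 150 151 153 155 154 154
```

carry_out:
  slide:
    - [0,0,0]
    - [0,0,0]
    - [0,0,0]
    - [0,0,0]
    - [0,0,0]
    - [0,0,0]
  rotation:
    - [0,0,0]
    - [0,0,0]
    - [0,0,0]
    - [0,0,0]
    - [0,0,0]
    - [0,0,0]
  gripper: [0.75,0.75,0.75,0.75,0.75,0.75]

```text
time_s: 19.1
tcp_pos: [475.7, -112.2, 53.4]
tool_rot: [[0.414, 0.91, 0.0], [0.91, -0.414, 0.0], [0.0, 0.0, -1.0]]
contact_force: [0.5, 0.2, 0.9]
finger_gap: 64.1
finger_force: 0.0
```

carry_out:
  slide:
    - [0,0,0]
    - [0,0,0]
    - [0,0,0]
    - [0,0,0]
    - [0,0,0]
    - [0,0,0]
    - [0,0,0]
    - [0,0,0]
  rotation:
    - [0,0,-0.12]
    - [0,0,-0.24]
    - [0,0,-0.36]
    - [0,0,-0.48]
    - [0,0,-0.6]
    - [0,0,-0.72]
    - [0,0,-0.84]
    - [0,0,-0.9]
  gripper: [0.75,0.75,0.75,0.75,0.75,0.75,0.75,0.75]

```text
time_s: 19.77
tcp_pos: [475.6, -112.4, 53.4]
tool_rot: [[-0.46, 0.888, 0.0], [0.888, 0.46, 0.0], [0.0, 0.0, -1.0]]
contact_force: [-0.0, 0.9, 0.2]
finger_gap: 64.1
finger_force: 0.0
```

carry_out:
  slide:
    - [0,0,0]
    - [0,0,0]
    - [0,0,0]
    - [0,0,0]
    - [0,0,0]
    - [0,0,0]
  rotation:
    - [0,0,-0.12]
    - [0,0,-0.24]
    - [0,0,-0.36]
    - [0,0,-0.48]
    - [0,0,-0.5]
    - [0,0,-0.5]
  gripper: [0.75,0.75,0.75,0.75,0.75,0.75]

```text
time_s: 20.27
tcp_pos: [475.5, -112.5, 53.4]
tool_rot: [[-0.825, 0.564, 0.0], [0.564, 0.825, 0.0], [-0.0, 0.0, -1.0]]
contact_force: [0.4, 0.2, 0.4]
finger_gap: 64.4
finger_force: 0.0
```

```bash
python3 - <<'E'
from h import *
s=manip.read_state(); print(s['tcp_pos'],s['joint_pos'],s['contact_force'],s['moment'],s['finger_gap'])
plan(474,-112,53,56)
E
```

```text
[ 475.51874059 -112.49745638   53.37044451] [-20.12961625  25.17617012  40.27700639 110.62274164 -20.60326341
  51.49756449  86.15800033] [0.41646652 0.17065068 0.3855517 ] [-0.00365012  0.03984884 -0.06194696] 64.35249911258109
slide [1.5, -0.4, 0.4] rot [0.0004, 0.0, -0.0064] q7 86.2
```

carry_out:
  slide:
    - [0.5,-1,0]
    - [0.5,-1,0]
    - [0.5,-1,0]
    - [0.5,-1,0]
    - [0.5,-1,0]
    - [0.5,-1,0]
  rotation:
    - [0,0,0]
    - [0,0,0]
    - [0,0,0]
    - [0,0,0]
    - [0,0,0]
    - [0,0,0]
  gripper: [0,0,0,0,0,0]

```text
time_s: 20.77
tcp_pos: [474.6, -112.6, 53.7]
tool_rot: [[-0.826, 0.563, 0.0], [0.563, 0.826, 0.001], [0.0, 0.001, -1.0]]
contact_force: [-2.0, 2.1, 5.5]
finger_gap: 37.7
finger_force: 60.1
```

carry_out:
  slide:
    - [0,0,0]
    - [0,0,0]
    - [0,0,0]
    - [0,0,0]
    - [0,0,0]
    - [0,0,0]
    - [0,0,0]
    - [0,0,0]
  rotation:
    - [0,0,0.11]
    - [0,0,0.22]
    - [0,0,0.33]
    - [0,0,0.44]
    - [0,0,0.55]
    - [0,0,0.66]
    - [0,0,0.77]
    - [0,0,0.77]
  gripper: [0,0,0,0,0,0,0,0]

```text
time_s: 21.43
tcp_pos: [474.3, -112.9, 53.7]
tool_rot: [[-0.198, 0.98, -0.001], [0.98, 0.198, 0.0], [0.0, -0.001, -1.0]]
contact_force: [-2.9, 1.5, 6.8]
finger_gap: 38.3
finger_force: 60.4
```

```bash
cat > dial.py <<'E'
from h import *
s=manip.read_state(); print(s['tcp_pos'],np.round(s['joint_pos'],1),s['contact_force'],s['tool_rot'][:2,1])
im=np.mean([manip.capture('scene').astype(float) for _ in range(4)],0)
d=im[209:225,315:330].astype(int)
print('grey');print('\n'.join(' '.join('%3d'%x for x in r) for r in d.mean(2).astype(int)))
print('g-r');print('\n'.join(' '.join('%3d'%x for x in r) for r in d[:,:,1]-d[:,:,0]))
E
python3 dial.py
```

```text
[ 474.26372222 -112.90392936   53.7444824 ] [-27.9  28.5  51.5 111.  -27.6  53.7  48.6] [-2.9481585   1.47369136  6.82262733] [0.98028838 0.1975708 ]
grey
149 150 148 146 149 150 151 153 153 149 147 143 140 140 144
151 147 146 147 149 154 155 153 147 133 130 132 137 133 135
147 143 141 149 154 154 154 147 133 112 109 110 127 128 125
141 127 129 148 156 154 151 134 113 113 117 100 111 125 117
131 113 124 148 153 151 140 117 114 132 131  99 102 122 113
118 111 136 151 150 133 119 116 133 147 141 102 101 118 109
111 121 146 152 139 108 103 133 148 152 141 105 106 116 102
112 135 152 153 137 109 119 145 154 151 132 103 110 112  93
114 144 154 154 147 132 139 152 153 144 116  95 105 101  87
112 144 152 155 154 149 152 155 150 131  99  98 102  91  79
108 130 149 154 155 155 155 155 148 124 104 106  97  80  74
101 111 135 148 151 153 154 155 149 132 112 103  87  75  71
106  99 111 126 133 137 151 152 147 129 107  86  74  70  68
121 111  95 101 106 120 139 138 128 109  87  74  66  64  60
129 119 102 105 107 113 120 111  97  82  72  67  63  59  52
134 113  96 102 103  99  92  82  72  68  64  
[... 278 characters left out ...]
  -7  -6  -5  -5  -5   0  20  19  -1  -5
-44 -47 -20  -9  -6  -6  -4  -5  -6  -7  -1  21  20  -1  -5
-56 -37 -13  -7  -6  -5  -5  -5  -6  -6   1  24  16  -1  -6
-61 -26  -9  -6  -6  -5  -5  -6  -7  -5   7  27  11  -4  -3
-61 -22  -7  -8  -8  -5  -7  -6  -6   0  15  24   4  -5  -5
-66 -23  -9  -8  -7  -7  -6  -7  -4   8  21  12  -1  -3  -3
-71 -35 -12  -8  -7  -7  -7  -7  -4   8  14   2  -4  -5  -3
-63 -54 -23 -15 -13 -12  -8  -7  -5  -1   2  -2  -4  -4  -2
-38 -56 -42 -38 -34 -28 -12  -7  -8  -6  -4  -4  -3  -3  -4
-16 -28 -43 -48 -45 -35 -13  -7  -6  -6  -4  -4  -3  -3  -3
-10 -11 -19 -24 -23 -18  -9  -5  -5  -3  -3  -6  -1  -2   0
 -9  -7  -7  -9  -7  -6  -6  -4  -1  -3  -3  -3  -3  -3  -2
```

carry_out:
  slide:
    - [0,0,0]
    - [0,0,0]
    - [0,0,0]
    - [0,0,0]
    - [0,0,0]
  rotation:
    - [0,0,0.1]
    - [0,0,0.2]
    - [0,0,0.3]
    - [0,0,0.3]
    - [0,0,0.3]
  gripper: [0,0,0,0,0]

```text
time_s: 22.05
tcp_pos: [474.1, -112.9, 53.8]
tool_rot: [[0.098, 0.995, -0.001], [0.995, -0.098, 0.0], [0.0, -0.001, -1.0]]
contact_force: [-2.1, 1.5, 6.5]
finger_gap: 37.8
finger_force: 60.6
```

```bash
python3 dial.py | sed '/g-r/,$d'
```

```text
[ 474.11792786 -112.89521066   53.75692218] [-30.6  30.3  55.8 111.  -30.6  55.   34.4] [-2.05001374  1.50499523  6.47979447] [ 0.99522567 -0.09759649]
grey
150 148 148 147 148 151 151 153 154 152 148 143 141 139 145
149 149 146 149 149 153 154 154 155 150 135 132 136 133 136
147 141 141 150 154 156 155 155 154 147 121 110 126 128 124
142 128 128 149 155 155 156 154 152 145 121  97 111 124 118
129 112 124 148 153 152 151 149 145 131 117  90 101 122 114
118 110 135 151 147 135 131 131 129 120 118  93  97 118 109
110 122 146 152 138 110 106 121 132 134 130 104 107 117 103
111 136 152 151 134 106 116 135 147 147 131 104 109 112  94
114 145 154 151 137 127 139 151 153 143 115  95 105 101  86
112 144 153 151 145 147 151 153 151 130 101  98 102  90  80
106 130 149 153 152 155 154 155 148 124 102 106  95  81  76
103 111 135 148 151 152 155 154 151 131 110 102  87  74  70
107 100 111 126 134 138 151 152 147 129 106  88  73  68  66
120 112  96 100 108 118 139 139 127 109  87  72  68  65  60
129 119 101 108 107 112 120 111  97  83  69  66  62  58  51
134 113  95 103 103 100  90  80  71  67  62  61  55  51  54
```

The needle has moved into the green (≈1.2 mm). Releasing and backing off straight up.

carry_out:
  slide:
    - [0,0,0]
    - [0,0,0]
    - [0,0,0]
    - [0,0,0]
    - [0,0,0]
    - [0,0,-15]
    - [0,0,-50]
    - [0,0,-85]
  rotation:
    - [0,0,0]
    - [0,0,0]
    - [0,0,0]
    - [0,0,0]
    - [0,0,0]
    - [0,0,0]
    - [0,0,0]
    - [0,0,0]
  gripper: [0.75,0.75,0.75,0.75,0.75,0.75,0.75,0.75]

```text
time_s: 22.92
tcp_pos: [473.0, -112.8, 138.2]
tool_rot: [[0.097, 0.995, -0.004], [0.995, -0.097, -0.0], [-0.001, -0.004, -1.0]]
contact_force: [1.0, 0.2, 0.3]
finger_gap: 64.3
finger_force: 0.0
```

carry_out:
  slide:
    - [0,0,-40]
    - [0,0,-80]
    - [0,0,-110]
    - [0,0,-110]
    - [0,0,-110]
  rotation:
    - [0,0,0]
    - [0,0,0]
    - [0,0,0]
    - [0,0,0]
    - [0,0,0]
  gripper: [0.75,0.75,0.75,0.75,0.75]

```text
time_s: 23.33
tcp_pos: [475.7, -113.5, 250.0]
tool_rot: [[0.097, 0.995, 0.004], [0.995, -0.097, 0.0], [0.0, 0.004, -1.0]]
contact_force: [0.2, 0.6, -1.0]
finger_gap: 63.9
finger_force: 0.0
```

```bash
python3 dial.py | sed '/g-r/,$d'; python3 - <<'E'
from h import *
im=manip.capture('scene')[170:320,230:430]
cv2.imwrite('pics/end.png',cv2.resize(im,None,fx=4,fy=4,interpolation=2)[:,:,::-1])
E
```

```text
[ 475.65372101 -113.49389963  249.96662351] [-41.2  17.   66.7  95.7 -16.1  77.7  22.5] [ 0.22002096  0.64359156 -1.00024616] [ 0.99530732 -0.09667094]
grey
147 146 146 144 146 148 148 152 151 148 146 141 137 137 143
147 144 145 145 148 151 151 151 153 146 134 130 133 130 134
145 140 139 146 151 153 152 153 152 144 121 108 123 127 123
140 125 127 146 153 152 151 153 151 143 119  93 109 124 115
128 111 122 146 153 149 148 146 143 128 114  88  99 119 110
116 109 133 149 145 133 129 129 125 117 114  92  97 116 108
107 119 143 149 136 110 107 119 129 132 130 102 105 115 101
110 134 149 148 132 105 114 134 145 143 129 102 109 111  90
111 143 152 149 135 127 137 147 150 141 114  94 104 100  86
109 141 151 150 143 143 150 152 148 129  97  97 100  89  78
105 129 147 151 150 150 151 152 146 121 101 104  96  79  74
100 109 133 145 148 149 152 152 148 129 110 100  85  72  72
104  98 108 123 130 135 147 149 144 127 104  87  72  67  66
118 108  94 100 105 117 138 136 126 105  85  72  66  65  60
126 116 100 105 106 110 118 110  96  82  71  63  62  57  50
131 111  95 100 100  98  90  82  69  65  62  60  56  51  53
```

View pics/end.png

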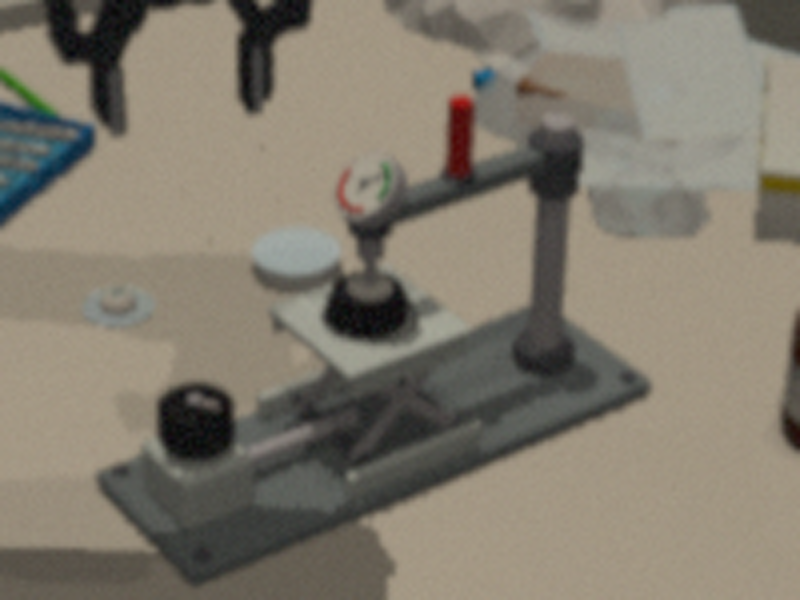

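The foot rests on the lens (370,290), the needle points into the green (375,180), and the gripper is clear. Handing in.

```bash
python3 -c "from cell import manip; print(manip.hand_in())"
```

```text
the job is handed in; nothing more can be done
None
```

The job is handed in, with no verdict returned: the lens stands on the ring mark, the gauge arm is at its stop, and the platform is raised so the needle stands in the green (about 1.2 mm); it never went near the red, the bystanders were not touched, and it took about 24 s.

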